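# Lock the aperture plate and hold the sprung shutter half open

## Robot

A 6-joint arm with a two-finger parallel gripper is mounted at the origin on the work surface. World frame = base frame: x ahead of the robot, y to its left, z up, the work surface at z = 0. Lengths are in m, angles in rad, forces in N, time in s.
With the tool pointing down it reaches from about 0.325 to 0.9 m from the base axis. Payload 6.1 kg.
Tool frame: the origin (TCP) lies on the centre line of the jaws, within the pads' length; the fingertips stand 25 mm ahead of it and the grasp point (between the pads) lies 6 mm ahead of it (tip_reach is the distance from the TCP to the fingertips, in m); z points along the fingers, y is the line along which they close (so a half turn about z gives the same grasp; the last joint's range is limited). The gripper opens to 85 mm and grips with 20 to 120 N. Pads are 22 mm wide; open, the fingers measure 114 mm over their backs; the gripper's body (76 mm by 85 mm) begins 54 mm behind the grasp point. The pads swing forward as they close: fully open they stand 13 mm farther back than shut.
Start: joints at [0.982, 0.22, 1.526, -0, 1.395, -0.126], TCP at [0.279, 0.559, 0.256] pointing down, gripper open.
Joint ranges: [-2.98, 2.98], [-0.91, 2.08], [0.09, 2.57], [-1.24, 4.39], [0.2, 2.65], [-2.68, 2.68]. Speed limits (rad/s): [2.57, 2.57, 3.01, 3.14, 3.14, 3.14].

## Interface

Orientations are given as a rotation vector (axis times angle).
In Python, from plant import * gives the robot as it stands. The module is installed in compiled form; this text tells all that it offers.
- The arm moves only by the tool drive_tool, never from a script. Its argument "steps" is a list of rows, each an object of numbers: "tx", "ty", "tz": the shift along the tool's x, y, z in cm; "turn": the turn about the tool's z in rad. In form: [{"tx": .., "ty": .., "tz": .., "turn": ..}, ...]. A call has 1 to 10 rows; each row is the pose to reach, as a shift and turn from the pose commanded when the call began, along the tool's axes at that moment; what a row does not reach only later rows make up. A row lasts 1/12 s, in which the tool goes at most 41.7 mm and 7.16 degrees, less where a joint would pass 70% of its speed; a pose out of reach is approached as far as the arm can. A call with a gripper value outside its range is refused whole. "hand" is the gripper's target within -1 to 1 (fully open at 1, half-way at 0, shut at -1), set as the call begins (left out, the last holds). The fingers move at their own pace and stop on an object; "force" is the grip in N (left out, the last holds). Time passes only in rows, so rows that repeat a pose let the fingers close. It gives the time, the measured TCP pose, the force, the opening and the grip force at its end, in the units of the state.
- get_obs(): the state, without advancing time (a new reading comes with each control period).
- snapshot(name): name is "scene" or "top"; returns a dict with "frame" (480x640x3 uint8, red, green, blue), "intrinsics" (3x3 intrinsics, pixels), "world_to_cam" (4x4, takes a point from world to camera coordinates). Camera axes: x right, y down, z forward; pixel columns grow to the right and rows downward; lengths in m; the calibration is good to about 2 mm. A picture is of the moment at which its call begins. There is no depth.
- close_job(): hands the job in; it is judged then, once.
Trained networks look in the newest picture that a camera, given by its name, has taken for a name from the list of things; names that differ only in an ending like _2 or _b are one class to them, and where a whole thing is asked for, a point or a joint stands for the part that bears it (a point fixed in the world has none). Each returns a list of dicts, best first, with "conf" (0 to 1); they miss things now and then, are a little off and sometimes report something else, mostly with a low value. They report only what shows in the picture. A call takes as long as a camera call.
- find_in(camera, name): "position" ([column, row] in pixels, amid what is visible of it).
- regions_of(camera, name): "pixels" (480x640 bool, what is visible of it) and "position" ([column, row] in pixels, amid what is visible of it).
- pinpoint(camera, name): "position" ([column, row] in pixels: a listed point, or the origin of a listed thing).
The state is a dict: "clock": time; "qpos": joint angles; "joint_velocities": joint speeds; "joint_torque": joint torques, N m; "tool_pos": TCP position; "tool_rot": TCP orientation; "contact_force": force on the tool from outside, world axes, zero at the start; "wrist_torque": the same for the moment, N m; "grip_width": finger opening in m; "grip_force": force on a finger pad.
Only numpy, scipy, OpenCV 4.12 (cv2) and the standard library are available. Lean on these libraries where they do the work, as an engineer would, in place of code of your own. Each camera call takes 0.05 s, during which the arm holds its last target. There are 200 camera calls.

## Task

Ready the white reading box for a half-aperture reading: first fasten its aperture plate with the captive bar-shaped screw-knob by pushing the knob down and, while it is down, turning it clockwise to its stop, so that it stays down by itself (never force it round while it is up). Then slide the sprung shutter by its upright tab to half of its travel, with the index line at the tab on the middle, thicker mark of the rails, and finish while still holding it there against the spring: do not let go. Leave the weight, ring, dish and spatula on the bench where they are.

Things in the scene. Friction and masses are not known exactly. Their poses are not given: they have to be found in the camera images.
- case: White reading box fixed to the bench, 220 (x) by 340 (y) mm; the aluminium plate on it is 88 mm above the bench. Origin: centre of its underside; z up, +y is the way the shutter opens. Two steel rails, 10 mm high, run along y at x = -46 and +46 mm; a 10 mm high bar ends them at y = 123 mm. The knob stands at x = 0, y = -110 mm on a dark bush 44 mm wide, 16 mm high.
- shutter_tab (a point): Centre of the top of the shutter's tab, 134 mm above the bench; moves with the shutter, axes as the box's, opens along +y. The tab is a dark steel fin 40 mm wide (x), 12 mm thick (y), 40 mm tall, on a flat shutter 78 by 80 mm whose top is 94 mm above the bench. Closed, it stands at x = 0, y = 26 mm of the box. A white index line on the shutter runs across through its middle.
- half_mark (a point): Fixed point midway between the two thick middle marks on the rails, 98 mm above the bench, at x = 0, y = 61 mm of the box: the tab's middle is above it at half travel. Thinner marks at y = 26 mm (closed) and 96 mm (open).
- shutter (a joint): Shutter opening in m: 0 closed, 0.07 fully open, so half travel is 0.035. A spring always pulls it shut: about 3 N closed, 8 N at half, 13.5 N fully open; it closes by itself when let go.
- screw_grip (a point): On the knob's axis at mid-height of its grip bar, 137 mm above the bench when the knob is up; moves and turns with the knob. The bar is aluminium, 48 mm long (point x), 14 mm thick (y), 26 mm tall (z up), on a 14 mm neck, with 20 mm of free height between the bar and the bush when the knob is up.
- screw (a joint): Turn of the knob in rad, positive clockwise seen from above: 0 with the bar along the box's x; starts between 0 and 0.25; stop at 1.4. With the knob up, a ledge in the bush stops the turn at about 0.4 (do not force it); pushed down more than 8.5 mm it turns on freely (about 0.04 N m), its cross-pin passing under the ledge.
- screw_press (a joint): How far the knob is pushed down in m: 0 up, 0.010 fully down. A spring lifts it, about 2.5 N up, 6 N fully down. Once turned past about 1 rad and let go it rises only to about 0.007: the pin is caught under the ledge and the plate is fastened.
- weight: Bystander: brass weight with a neck, 36 mm diameter, 50 mm tall, loose on the bench in front of the box. Origin: centre of its underside.
- sample_ring: Bystander: steel ring, 72 mm outside, 14 mm tall, loose on the bench in front of the box. Origin: centre of its underside.
- dish: Bystander: shallow glass dish, 90 mm across, 18 mm tall, loose on the bench beyond the box's +y end. Origin: centre of its underside.
- spatula: Bystander: spatula 190 mm long, lying on the bench beyond the box's -y end. Origin: centre of its length, at its underside.

How it is judged:
By the outcome, as a careful person would: the job done as asked, in the order asked, and still so for the second after the job is handed in, while the arm keeps its last pose, push and grip.
It also fails if it takes over 45 s, if anything falls off the work surface, if the arm or the gripper's body presses on something with over 40 N, if the wrist force passes 120 N, or if a joint passes its speed limit or range.

## Working session

There is one attempt and no reset: what is moved stays moved. The work goes in short steps, Python scripts to look and compute and a tool call to move; the robot and the scene stay as the last step left them, time stands still between calls to the robot, and variables do not carry over. Pictures are saved under pics/ and viewed, at most 10 in all, crops included, and the job is handed in when it is done.

Besides the shell and the picture viewer there is one more tool, called after "Call:" as name(argument=value, ...), one argument or row to a line, values as JSON. drive_tool: Moves the arm, as the interface text tells. Its arguments: {"type":"object","properties":{"steps":{"type":"array"},"hand":{"type":"number"},"force":{"type":"number"}},"required":["steps"]}

```bash
mkdir -p pics
cat > h.py <<'E'
from plant import *
import numpy as np, cv2
from scipy.spatial.transform import Rotation as R
def tri(pts):
    A=[]
    for (uv,s) in pts:
        P=s["intrinsics"]@s["world_to_cam"][:3]
        A+= [uv[0]*P[2]-P[0], uv[1]*P[2]-P[1]]
    return np.linalg.svd(np.array(A))[2][-1][:3]/np.linalg.svd(np.array(A))[2][-1][3]
def proj(p,s):
    q=s["intrinsics"]@(s["world_to_cam"]@np.r_[p,1])[:3]; return q[:2]/q[2]
def atz(uv,s,z):
    W=np.array(s["world_to_cam"]); Rr=W[:3,:3]; c=-Rr.T@W[:3,3]
    d=Rr.T@np.linalg.solve(s["intrinsics"],np.r_[uv,1]); return c+d*(z-c[2])/d[2]
def save(s,n): cv2.imwrite("pics/"+n,s["frame"][:,:,::-1])
E
python3 - <<'E'
from h import *
S={c:snapshot(c) for c in("scene","top")}
for c in S: save(S[c],c+"0.png"); W=np.array(S[c]["world_to_cam"]); print(c,-W[:3,:3].T@W[:3,3])
for n in("case","shutter_tab","half_mark","screw_grip","weight","sample_ring","dish","spatula"):
    D={}
    for c in S:
        r=pinpoint(c,n)
        print(n,c,[(np.round(x["position"],1).tolist(),round(x["conf"],2)) for x in r[:2]])
        if r: D[c]=r[0]["position"]
    if len(D)==2: print("   ",tri([(D[c],S[c]) for c in D]).round(4))
o=get_obs(); print(o)
E
```

```text
scene [0.97095966 0.51991259 0.908061  ]
top [0.49607577 0.03036021 1.39411473]
case scene [([281.1, 232.6], 0.64)]
case top [([362.7, 240.9], 0.71)]
    [ 0.5688 -0.0699  0.0038]
shutter_tab scene [([283.0, 196.4], 0.58)]
shutter_tab top [([353.8, 235.7], 0.84)]
    [ 0.575  -0.0425  0.1382]
half_mark scene [([295.6, 226.0], 0.56)]
half_mark top [([342.0, 233.7], 0.82)]
    [ 0.578  -0.0146  0.0853]
screw_grip scene [([246.9, 151.5], 0.7), ([316.5, 165.0], 0.15)]
screw_grip top [([420.1, 242.4], 0.52)]
    [ 0.558  -0.1848  0.1306]
weight scene [([319.5, 165.7], 0.64)]
weight top [([301.6, 308.8], 0.7), ([404.3, 318.3], 0.55)]
    [0.475  0.0314 0.2186]
sample_ring scene [([389.9, 239.7], 0.67), ([363.0, 314.3], 0.2)]
sample_ring top [([301.8, 306.8], 0.79), ([467.0, 262.1], 0.65)]
    [ 0.4098  0.0748 -0.0046]
dish scene [([361.3, 315.5], 0.85)]
dish top [([262.6, 242.1], 0.77)]
    [ 0.5674  0.1691 -0.0008]
spatula scene [([228.4, 155.0], 0.96)]
spatula top [([468.1, 260.9], 0.6)]
    [ 0.522  -0.3251 -0.0068]
{'clock': 0.9, 'qpos': array([ 9.81891675e-01,  2.20372023e-01,  1.52648994e+00, -1.51336764e-05,
        1.39470049e+00, -1.26065337e-01]), 'joint_velocities': array([ 0.00080256,  0.00051463, -0.00048337, -0.00125312,  0.00169375,
        0.00098421]), 'joint_torque': array([-5.84788195e-04, -4.96825290e+01, -3.89743924e+01, -3.38378311e-05,
        2.38600614e-04,  3.21474602e-05]), 'tool_pos': array([0.27904369, 0.55924705, 0.25632232]), 'tool_rot': array([7.20544649e-01, 3.05782042e+00, 3.62457746e-05]), 'contact_force': array([-0.6006322 ,  0.11501533,  0.12756674]), 'wrist_torque': array([-0.01842576,  0.00673059, -0.03911148]), 'grip_force': 0.0, 'grip_width': 0.08540289978134492}
```

Run:
```python
import cv2,numpy as np
t=cv2.imread("pics/top0.png"); s=cv2.imread("pics/scene0.png")
cv2.imwrite("pics/a.png",cv2.resize(t[170:310,290:480],None,fx=4.2,fy=4.2,interpolation=cv2.INTER_CUBIC))
cv2.imwrite("pics/b.png",cv2.resize(s[110:300,180:400],None,fx=3.1,fy=3.1,interpolation=cv2.INTER_CUBIC))
```

```text
(no output)
```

View pics/a.png

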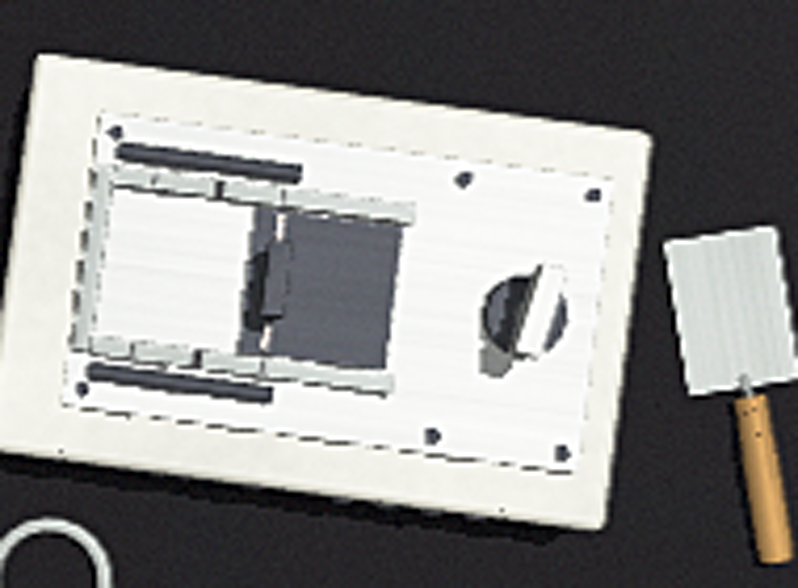

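View pics/b.png

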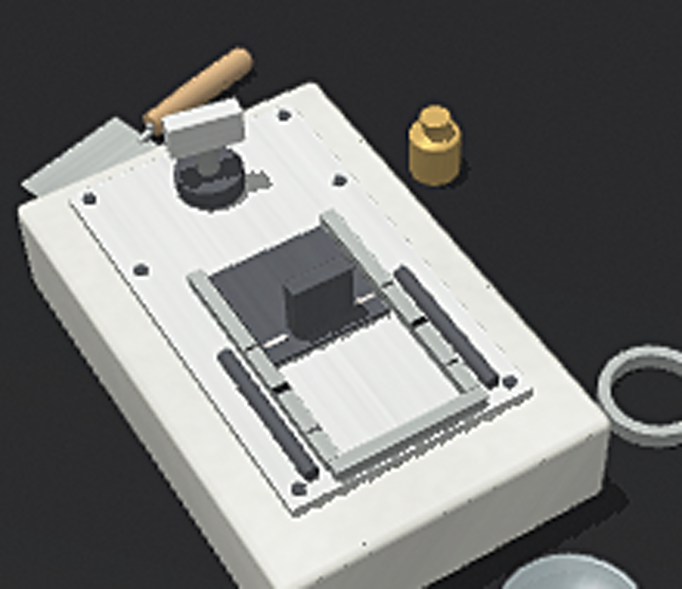

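The top view shows the case with its shutter to the left. The thick marks are at about (342,215) and (337,255), and the knob bar is at about (419,244), nearly along box x. The scene view agrees: thick marks at (315,214) and (270,235), bar top at (246,147). Next I'll fit the box pose from these marks.

```bash
cat > fit.py <<'E'
from h import *
from scipy.optimize import least_squares
S={c:snapshot(c) for c in("scene","top")}
a=lambda u,v:(290+u/4.2,170+v/4.2); b=lambda u,v:(180+u/3.1,110+v/3.1)
obs=[("top",a(220,190),(46,61)),("top",a(198,357),(-46,61)),("top",a(283,198),(46,26)),("top",a(263,365),(-46,26)),("top",a(153,178),(46,96)),("top",a(133,350),(-46,96)),
("scene",b(420,322),(46,61)),("scene",b(280,386),(-46,61)),("scene",b(255,348),(-46,26)),("scene",b(320,428),(-46,96)),("scene",b(453,360),(46,96))]
def w(p,x,y,z): c,s=np.cos(p[2]),np.sin(p[2]); return np.array([p[0]+c*x-s*y,p[1]+s*x+c*y,z])
f=lambda p:np.concatenate([proj(w(p,o[2][0]/1e3,o[2][1]/1e3,.098+(p[3] if len(p)>3 else 0)),S[o[0]])-o[1] for o in obs])
for n in(3,4):
    r=least_squares(f,[.57,-.07,-.13,0][:n],x_scale=.01,loss="soft_l1"); print(r.x.round(4)); print(f(r.x).reshape(-1,2).round(1).tolist())
    if n==3:p=r.x
for n,q in dict(tab=(0,.026,.134),half=(0,.061,.098),screw=(0,-.11,.137)).items(): print(n,w(p,*q).round(4),[proj(w(p,*q),S[c]).round(1) for c in S])
t=[a(540,265),a(566,268),a(545,357),a(520,352)]
P=[atz(x,S["top"],.15)[:2] for x in t]; print(np.round(P,4).tolist(),np.mean(P,0)); d=P[0]-P[3]+P[1]-P[2]; th=np.arctan2(d[1],d[0]); print("bar yaw",th,"screw",p[2]-th)
print("bar tri",tri([(np.mean(t,0),S["top"]),(b(204,115),S["scene"])]))
m=regions_of("top","screw_grip"); print([(x["conf"],x["position"],cv2.minAreaRect(np.argwhere(x["pixels"])[:,::-1].astype(np.int32))) for x in m[:1]])
E
python3 fit.py
```

```text
[ 0.5721 -0.0732 -0.1145]
[[-0.3, -0.8], [0.0, -0.0], [0.2, -0.8], [0.0, -0.0], [0.3, 0.2], [0.0, -0.3], [-45.1, 19.4], [44.0, -22.9], [41.7, -22.9], [41.8, -23.8], [-45.5, 20.5]]
[ 0.5762 -0.076  -0.1077 -0.0651]
[[-0.3, 0.4], [0.5, -0.8], [-0.6, 0.1], [-0.2, -1.0], [1.0, 1.5], [1.3, -0.9], [-45.6, 41.4], [41.3, -0.7], [39.5, -0.5], [38.7, -1.9], [-46.4, 42.2]]
tab [ 0.575  -0.0474  0.134 ] [array([281.7, 196.4]), array([356.1, 235.6])]
half [ 0.579  -0.0126  0.098 ] [array([292.6, 222.3]), array([339.6, 234.7])]
screw [ 0.5595 -0.1825  0.137 ] [array([244.4, 149.9]), array([418.3, 243.1])]
[[0.5805, -0.1809], [0.5791, -0.1943], [0.5333, -0.1835], [0.5357, -0.1707]] [ 0.55714782 -0.18235491]
bar yaw -0.22754163909794306 screw 0.11309098187636656
bar tri [ 0.55666519 -0.18303641  0.14203966]
[(0.71, [417.6, 244.1], ((416.89459228515625, 243.46755981445312), (9.04314136505127, 22.42405128479004), 17.10272979736328))]
```

```bash
sed -i 's/("scene",b(420,322),(46,61)),("scene",b(280,386),(-46,61)),("scene",b(255,348),(-46,26)),("scene",b(320,428),(-46,96)),("scene",b(453,360),(46,96))/("scene",b(420,322),(-46,61)),("scene",b(280,386),(46,61)),("scene",b(255,348),(46,26)),("scene",b(320,428),(46,96)),("scene",b(453,360),(-46,96))/' fit.py
cat >> fit.py <<'E'
np.save("case.npy",p)
o=get_obs(); T=R.from_rotvec(o["tool_rot"]).as_matrix(); print(T.round(3)); print("to screw, tool axes",T.T@(np.r_[w(p,0,-.11,0)[:2],.25]-o["tool_pos"]))
yaw=np.arctan2(T[1,1],T[0,1]); print("closing-axis yaw",yaw, "q6",o["qpos"][5])
E
python3 fit.py
```

```text
[ 0.5719 -0.0712 -0.1135]
[[-1.2, -0.7], [-0.9, 0.1], [-0.8, -0.7], [-0.9, 0.1], [-0.7, 0.3], [-0.9, -0.1], [-0.3, -1.7], [0.9, -0.6], [-1.0, -1.3], [-1.8, -0.7], [-0.2, -1.3]]
[ 0.5708 -0.0727 -0.1175 -0.0053]
[[-0.5, -0.1], [-0.3, 0.5], [-0.2, -0.0], [-0.4, 0.6], [0.1, 0.9], [-0.3, 0.2], [-0.5, -0.5], [0.8, 0.4], [-0.9, -0.3], [-1.9, 0.3], [-0.5, -0.1]]
tab [ 0.5748 -0.0453  0.134 ] [array([282.5, 197. ]), array([355.2, 235.7])]
half [ 0.5788 -0.0106  0.098 ] [array([293.5, 222.9]), array([338.7, 234.8])]
screw [ 0.5594 -0.1805  0.137 ] [array([245.1, 150.4]), array([417.3, 243.2])]
[[0.5805, -0.1809], [0.5791, -0.1943], [0.5333, -0.1835], [0.5357, -0.1707]] [ 0.55714782 -0.18235491]
bar yaw -0.22754163909794306 screw 0.1140599551662053
bar tri [ 0.55666519 -0.18303641  0.14203966]
[(0.52, [417.2, 242.4], ((417.1832580566406, 243.71353149414062), (7.814805030822754, 22.132007598876953), 17.35402488708496))]
[[-0.895  0.446 -0.   ]
 [ 0.446  0.895 -0.   ]
 [ 0.    -0.    -1.   ]]
to screw, tool axes [-0.58114021 -0.53672766  0.0062812 ]
closing-axis yaw 1.107995717354737 q6 -0.12608920737663673
```

Call:
drive_tool(
  steps=[
    {"tx": -2,"ty": -1.9},
    {"tx": -5,"ty": -4.6,"turn": -0.02},
    {"tx": -8,"ty": -7.4,"turn": -0.05},
    {"tx": -11,"ty": -10.2,"turn": -0.08},
    {"tx": -14,"ty": -13,"turn": -0.11},
    {"tx": -17,"ty": -15.8,"turn": -0.14},
    {"tx": -20,"ty": -18.5,"turn": -0.17},
    {"tx": -23,"ty": -21.3,"turn": -0.2},
    {"tx": -26,"ty": -24.1,"turn": -0.23},
    {"tx": -29,"ty": -26.9,"turn": -0.23},
  ],
  hand=0.2,
  force=40,
)

```text
invalid input
```

```bash
cat > go.py <<'E'
import sys
from h import *
o=get_obs(); T=R.from_rotvec(o["tool_rot"]).as_matrix()
x=np.array(list(map(float,sys.argv[1:4])))
print(o["clock"],o["tool_pos"].round(4),"yaw",np.arctan2(T[1,1],T[0,1]).round(4),"w",o["grip_width"],"F",o["contact_force"].round(1),"M",o["wrist_torque"].round(2),"gf",o["grip_force"]); print("shift cm",(T.T@(x-o["tool_pos"])*100).round(2), "tilt",T[2].round(4))
E
python3 go.py .5585 -.1815 .25
```

```text
1.2 [0.279  0.5593 0.2563] yaw 1.108 w 0.08526703042672043 F [-0.4  0.4 -0.2] M [ 0.   -0.01  0.04] gf 0.0
shift cm [-58.08 -53.81   0.63] tilt [ 0. -0. -1.]
```

Call:
drive_tool(
  steps=[
    {"tx": -2,"ty": -1.9,"tz": 0,"turn": 0},
    {"tx": -5,"ty": -4.6,"tz": 0,"turn": -0.02},
    {"tx": -8,"ty": -7.4,"tz": 0,"turn": -0.05},
    {"tx": -11,"ty": -10.2,"tz": 0,"turn": -0.08},
    {"tx": -14,"ty": -13,"tz": 0,"turn": -0.11},
    {"tx": -17,"ty": -15.8,"tz": 0,"turn": -0.14},
    {"tx": -20,"ty": -18.5,"tz": 0,"turn": -0.17},
    {"tx": -23,"ty": -21.3,"tz": 0,"turn": -0.2},
    {"tx": -26,"ty": -24.1,"tz": 0,"turn": -0.23},
    {"tx": -29,"ty": -26.9,"tz": 0,"turn": -0.23},
  ],
  hand=0.2,
  force=40,
)

```text
clock: 2.03
tool_pos: [0.4187, 0.1873, 0.2567]
tool_rot: [0.362, 3.12, 0.001]
contact_force: [0.9, 0.5, 0.1]
grip_width: 0.0511
grip_force: 0.0
```

```bash
python3 go.py .5585 -.1815 .22
```

```text
2.0333 [0.4187 0.1873 0.2567] yaw 1.3399 w 0.05107915102064769 F [0.9 0.5 0.1] M [-0.02 -0.01 -0.01] gf 0.0
shift cm [-22.04 -32.7    3.67] tilt [-9.e-04  5.e-04 -1.e+00]
```

Call:
drive_tool(
  steps=[
    {"tx": -2.2,"ty": -3.2,"tz": 0,"turn": 0},
    {"tx": -4.3,"ty": -6.4,"tz": 0,"turn": 0},
    {"tx": -6.5,"ty": -9.6,"tz": 0,"turn": 0},
    {"tx": -8.7,"ty": -12.8,"tz": 0,"turn": 0},
    {"tx": -10.9,"ty": -16.1,"tz": 0,"turn": 0},
    {"tx": -13.1,"ty": -19.4,"tz": 0,"turn": 0},
    {"tx": -15.4,"ty": -22.8,"tz": 0,"turn": 0},
    {"tx": -17.8,"ty": -26.3,"tz": 1,"turn": 0},
    {"tx": -20.2,"ty": -29.8,"tz": 2,"turn": 0},
    {"tx": -22.2,"ty": -32.8,"tz": 3,"turn": 0},
  ],
)

```text
clock: 2.87
tool_pos: [0.5595, -0.1836, 0.2266]
tool_rot: [0.365, 3.119, -0.001]
contact_force: [2.1, 0.2, 0.8]
grip_width: 0.0511
grip_force: 0.0
```

```bash
python3 go.py .5585 -.1815 .147
python3 - <<'E'
from h import *
t=snapshot("top")["frame"];s=snapshot("scene")["frame"]
im=np.hstack([cv2.resize(t[195:285,370:470],None,fx=4,fy=4,interpolation=2),cv2.resize(s[90:180,190:290],None,fx=4,fy=4,interpolation=2)])
cv2.imwrite("pics/c.png",im[:,:,::-1])
E
```

```text
2.8667 [ 0.5595 -0.1836  0.2266] yaw 1.3376 w 0.05112936284374611 F [2.1 0.2 0.8] M [0.03 0.01 0.  ] gf 0.0
shift cm [0.16 0.18 7.96] tilt [-1.6e-03 -3.0e-04 -1.0e+00]
```

View pics/c.png

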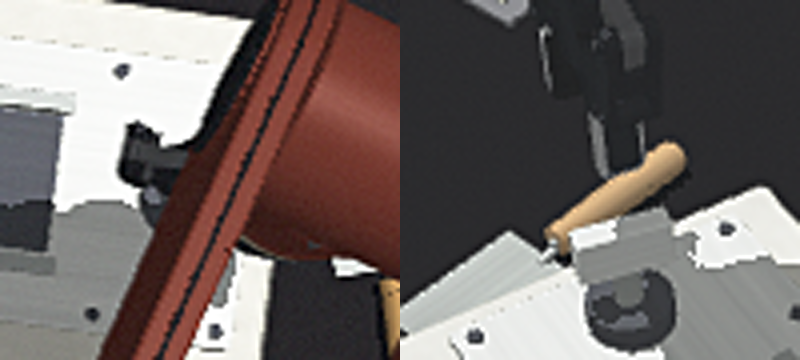

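The bar lies below the fingers, along the gap between them, and nothing is touching. I'll lower to just above the bar.

Call:
drive_tool(
  steps=[
    {"tx": 0,"ty": 0,"tz": 1,"turn": 0},
    {"tx": 0,"ty": 0,"tz": 2.5,"turn": 0},
    {"tx": 0,"ty": 0,"tz": 4,"turn": 0},
    {"tx": 0,"ty": 0,"tz": 4.6,"turn": 0},
    {"tx": 0,"ty": 0,"tz": 4.6,"turn": 0},
  ],
)

```text
clock: 3.38
tool_pos: [0.5575, -0.1795, 0.1784]
tool_rot: [-0.362, -3.117, -0.002]
contact_force: [0.7, 0.2, -0.5]
grip_width: 0.0514
grip_force: 0.0
```

```bash
python3 go.py .5585 -.1815 .147
python3 - <<'E'
from h import *
s=snapshot("scene"); f=s["frame"].copy()
o=get_obs(); T=R.from_rotvec(o["tool_rot"]).as_matrix()
for k in(-1,1):
    print(proj(o["tool_pos"]+T@[0,k*.0255,.02],s))
cv2.imwrite("pics/d.png",cv2.resize(f[70:210,170:330],None,fx=4,fy=4,interpolation=2)[:,:,::-1])
E
```

```text
3.3833 [ 0.5575 -0.1795  0.1784] yaw 1.3394 w 0.05140646261132006 F [ 0.7  0.2 -0.5] M [ 0.04  0.03 -0.01] gf 0.0
shift cm [-0.15 -0.18  3.14] tilt [ 0.0033  0.001  -1.    ]
[239.52811708 132.82076911]
[249.90949377 149.93850697]
```

View pics/d.png

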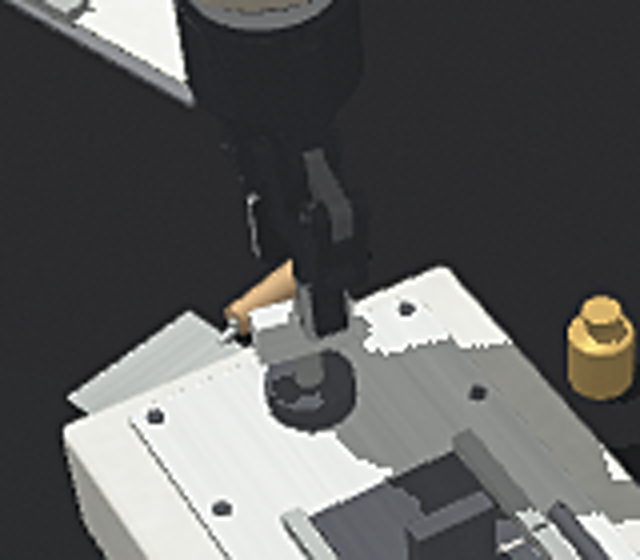

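The near finger is at px (251,152), in front of the bar, and the jaws straddle the bar as projected. I'll lower to grip height.

Call:
drive_tool(
  steps=[
    {"tx": 0,"ty": 0,"tz": 1,"turn": 0},
    {"tx": 0,"ty": 0,"tz": 2.2,"turn": 0},
    {"tx": 0,"ty": 0,"tz": 3.3,"turn": 0},
    {"tx": 0,"ty": 0,"tz": 3.3,"turn": 0},
    {"tx": 0,"ty": 0,"tz": 3.3,"turn": 0},
  ],
)

```text
clock: 3.85
tool_pos: [0.5579, -0.1809, 0.1459]
tool_rot: [-0.365, -3.118, -0.001]
contact_force: [-0.3, 0.6, 0.2]
grip_width: 0.051
grip_force: 0.0
```

```bash
python3 go.py .5580 -.182 .147
```

```text
3.85 [ 0.5579 -0.1809  0.1459] yaw 1.338 w 0.0510175707007701 F [-0.3  0.6  0.2] M [-0.   -0.03  0.01] gf 0.0
shift cm [-0.03 -0.11 -0.11] tilt [ 2.6e-03  6.0e-04 -1.0e+00]
```

Call:
drive_tool(
  steps=[
    {"tx": 0,"ty": -0.1,"tz": 0,"turn": 0},
    {"tx": 0,"ty": -0.1,"tz": 0,"turn": 0},
    {"tx": 0,"ty": -0.1,"tz": 0,"turn": 0},
    {"tx": 0,"ty": -0.1,"tz": 0,"turn": 0},
    {"tx": 0,"ty": -0.1,"tz": 0,"turn": 0},
    {"tx": 0,"ty": -0.1,"tz": 0,"turn": 0},
    {"tx": 0,"ty": -0.1,"tz": 0,"turn": 0},
    {"tx": 0,"ty": -0.1,"tz": 0,"turn": 0},
  ],
  hand=-1,
  force=40,
)

```text
clock: 4.52
tool_pos: [0.5591, -0.1801, 0.1478]
tool_rot: [0.364, 3.12, 0.006]
contact_force: [1.7, 8.1, 0.6]
grip_width: 0.0132
grip_force: 41.6
```

```bash
python3 go.py .5580 -.182 .137
```

```text
4.5167 [ 0.5591 -0.1801  0.1478] yaw 1.3383 w 0.013160898196253898 F [1.7 8.1 0.6] M [ 1.4  -0.1  -0.02] gf 41.63201947230846
shift cm [ 0.06 -0.22  1.08] tilt [-0.      0.0037 -1.    ]
```

Call:
drive_tool(
  steps=[
    {"tx": 0,"ty": 0.1,"tz": 0,"turn": 0},
    {"tx": 0,"ty": 0.2,"tz": 0.3,"turn": 0},
    {"tx": 0,"ty": 0.2,"tz": 0.6,"turn": 0},
    {"tx": 0,"ty": 0.2,"tz": 0.9,"turn": 0},
    {"tx": 0,"ty": 0.2,"tz": 1.1,"turn": 0},
    {"tx": 0,"ty": 0.2,"tz": 1.1,"turn": 0},
    {"tx": 0,"ty": 0.2,"tz": 1.1,"turn": 0},
  ],
)

```text
clock: 5.1
tool_pos: [0.5594, -0.1798, 0.1383]
tool_rot: [0.365, 3.12, 0.001]
contact_force: [-5.6, 7.1, 15.8]
grip_width: 0.013
grip_force: 43.4
```

```bash
python3 go.py .5590 -.180 .137
```

```text
5.1 [ 0.5594 -0.1798  0.1383] yaw 1.3381 w 0.013037094156737773 F [-5.6  7.1 15.8] M [ 1.11  1.18 -0.03] gf 43.4480143035762
shift cm [ 0.03 -0.02  0.13] tilt [-5.e-04  9.e-04 -1.e+00]
```

Call:
drive_tool(
  steps=[
    {"tx": 0,"ty": 0,"tz": 0,"turn": 0.08},
    {"tx": 0,"ty": 0,"tz": 0,"turn": 0.17},
    {"tx": 0,"ty": 0,"tz": 0,"turn": 0.26},
    {"tx": 0,"ty": 0,"tz": 0,"turn": 0.35},
    {"tx": 0,"ty": 0,"tz": 0,"turn": 0.44},
    {"tx": 0,"ty": 0,"tz": 0,"turn": 0.53},
    {"tx": 0,"ty": 0,"tz": 0,"turn": 0.62},
    {"tx": 0,"ty": 0,"tz": 0,"turn": 0.71},
    {"tx": 0,"ty": 0,"tz": 0,"turn": 0.8},
    {"tx": 0,"ty": 0,"tz": 0,"turn": 0.8},
  ],
)

```text
clock: 5.93
tool_pos: [0.5595, -0.1793, 0.1382]
tool_rot: [-1.558, -2.728, -0.003]
contact_force: [-4.6, 9.7, 14.9]
grip_width: 0.0133
grip_force: 43.5
```

```bash
python3 go.py .5590 -.180 .137
```

```text
5.9333 [ 0.5595 -0.1793  0.1382] yaw 0.5333 w 0.013315664741834645 F [-4.6  9.7 14.9] M [ 1.62  1.03 -0.07] gf 43.475791037490126
shift cm [-0.04 -0.08  0.12] tilt [ 0.0011  0.0018 -1.    ]
```

Turning freely, with Mz about 0.07. I'll carry on to the stop.

Call:
drive_tool(
  steps=[
    {"tx": 0,"ty": 0,"tz": 0,"turn": 0.08},
    {"tx": 0,"ty": 0,"tz": 0,"turn": 0.16},
    {"tx": 0,"ty": 0,"tz": 0,"turn": 0.24},
    {"tx": 0,"ty": 0,"tz": 0,"turn": 0.32},
    {"tx": 0,"ty": 0,"tz": 0,"turn": 0.4},
    {"tx": 0,"ty": 0,"tz": 0,"turn": 0.46},
    {"tx": 0,"ty": 0,"tz": 0,"turn": 0.49},
    {"tx": 0,"ty": 0,"tz": 0,"turn": 0.49},
  ],
)

```text
clock: 6.6
tool_pos: [0.5597, -0.1791, 0.1382]
tool_rot: [-2.169, -2.272, -0.004]
contact_force: [-3.6, 10.5, 14.3]
grip_width: 0.013
grip_force: 43.4
```

```bash
python3 go.py .5590 -.180 .137
```

```text
6.6 [ 0.5597 -0.1791  0.1382] yaw 0.0466 w 0.013008592705277287 F [-3.6 10.5 14.3] M [1.76 0.91 0.03] gf 43.416945934295654
shift cm [-0.09 -0.07  0.12] tilt [ 0.0021  0.0014 -1.    ]
```

Call:
drive_tool(
  steps=[
    {"tx": 0,"ty": 0,"tz": 0,"turn": 0.04},
    {"tx": 0,"ty": 0,"tz": 0,"turn": 0.08},
    {"tx": 0,"ty": 0,"tz": 0,"turn": 0.08},
  ],
)

```text
clock: 6.85
tool_pos: [0.5599, -0.1794, 0.1383]
tool_rot: [2.256, 2.186, 0.003]
contact_force: [-3.4, 7.6, 13.4]
grip_width: 0.0134
grip_force: 60.2
```

```bash
python3 go.py .5590 -.180 .137
```

```text
6.85 [ 0.5599 -0.1794  0.1383] yaw -0.0316 w 0.013436518204748466 F [-3.4  7.6 13.4] M [1.6  0.78 1.09] gf 60.20526406355202
shift cm [-0.07 -0.09  0.13] tilt [ 0.001   0.0017 -1.    ]
```

Mz jumped to 1.1 N m, so the knob is at its stop. I'll ease off and let go.

Call:
drive_tool(
  steps=[
    {"tx": 0,"ty": 0,"tz": 0,"turn": -0.05},
    {"tx": 0,"ty": 0,"tz": -0.15,"turn": -0.05},
    {"tx": 0,"ty": 0,"tz": -0.3,"turn": -0.05},
    {"tx": 0,"ty": 0,"tz": -0.3,"turn": -0.05},
  ],
)

```text
clock: 7.18
tool_pos: [0.5597, -0.1793, 0.1401]
tool_rot: [2.201, 2.242, 0.003]
contact_force: [-0.1, 7.2, 4.7]
grip_width: 0.0133
grip_force: 45.2
```

Call:
drive_tool(
  steps=[
    {"tx": 0,"ty": 0,"tz": 0,"turn": 0},
    {"tx": 0,"ty": 0,"tz": 0,"turn": 0},
    {"tx": 0,"ty": 0,"tz": 0,"turn": 0},
    {"tx": 0,"ty": 0,"tz": 0,"turn": 0},
    {"tx": 0,"ty": 0,"tz": -1.5,"turn": 0},
    {"tx": 0,"ty": 0,"tz": -4,"turn": 0},
    {"tx": 0,"ty": 0,"tz": -7,"turn": 0},
    {"tx": 0,"ty": 0,"tz": -10,"turn": 0},
  ],
  hand=0.2,
)

```text
clock: 7.85
tool_pos: [0.5584, -0.1805, 0.2395]
tool_rot: [-2.201, -2.24, 0.001]
contact_force: [1.1, 0.1, -0.6]
grip_width: 0.0513
grip_force: 0.0
```

```bash
python3 go.py .5755 -.0445 .20
python3 - <<'E'
from h import *
f=snapshot("scene")["frame"]
cv2.imwrite("pics/e.png",cv2.resize(f[100:260,180:360],None,fx=3.7,fy=3.7,interpolation=2)[:,:,::-1])
E
```

```text
7.85 [ 0.5584 -0.1805  0.2395] yaw 0.0175 w 0.051281978908269785 F [ 1.1  0.1 -0.6] M [ 0.01 -0.06 -0.05] gf 0.0
shift cm [13.56  1.96  3.95] tilt [ 6.0e-04 -1.8e-03 -1.0e+00]
```

View pics/e.png

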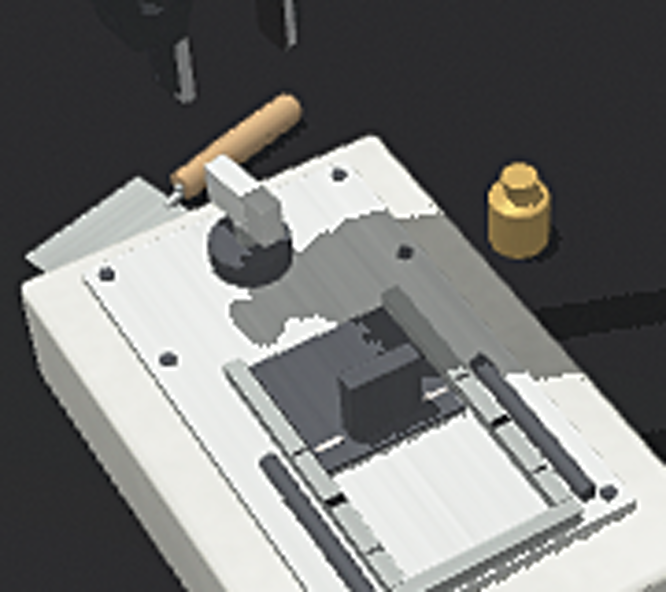

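The knob bar now lies along box y, low over its bush, and nothing is holding it. The tab is still closed at about crop (380,390). Next I'll move above the tab and turn the jaws to close along box y.

Call:
drive_tool(
  steps=[
    {"tx": 1,"ty": 0.2,"tz": 0,"turn": -0.11},
    {"tx": 2.5,"ty": 0.4,"tz": 0,"turn": -0.23},
    {"tx": 4.5,"ty": 0.6,"tz": 0,"turn": -0.35},
    {"tx": 6.5,"ty": 0.9,"tz": 0,"turn": -0.47},
    {"tx": 8.5,"ty": 1.2,"tz": 0,"turn": -0.59},
    {"tx": 10.5,"ty": 1.5,"tz": 0,"turn": -0.71},
    {"tx": 12,"ty": 1.7,"tz": 0.5,"turn": -0.83},
    {"tx": 13,"ty": 1.8,"tz": 1,"turn": -0.95},
    {"tx": 13.6,"ty": 1.9,"tz": 1.5,"turn": -1.07},
    {"tx": 13.6,"ty": 1.9,"tz": 2,"turn": -1.19},
  ],
)

```text
clock: 8.73
tool_pos: [0.5757, -0.0429, 0.2188]
tool_rot: [0.556, 3.092, 0.0]
contact_force: [-0.2, 0.3, 0.1]
grip_width: 0.0517
grip_force: 0.0
```

Call:
drive_tool(
  steps=[
    {"tx": 0,"ty": 0,"tz": 0.5,"turn": -0.12},
    {"tx": 0,"ty": 0,"tz": 1,"turn": -0.24},
    {"tx": 0,"ty": 0,"tz": 1.5,"turn": -0.25},
    {"tx": 0,"ty": 0,"tz": 1.5,"turn": -0.25},
  ],
)

```text
clock: 9.07
tool_pos: [0.5749, -0.0441, 0.2028]
tool_rot: [-0.182, -3.134, -0.0]
contact_force: [0.0, -0.2, 0.4]
grip_width: 0.0512
grip_force: 0.0
```

```bash
python3 go.py .5753 -.0442 .126
python3 - <<'E'
from h import *
D={}
for c in("scene","top"):
    s=snapshot(c); f=s["frame"]; r=pinpoint(c,"screw_grip"); t=pinpoint(c,"shutter_tab"); print(c,[(x["position"],x["conf"]) for x in (r[:1]+t[:1])]); D[c]=(r[0]["position"],s) if r else None
    if c=="scene": save(s,"f0.png"); cv2.imwrite("pics/f.png",cv2.resize(f[100:260,180:360],None,fx=3.7,fy=3.7,interpolation=2)[:,:,::-1])
if all(D.values()): print(tri(list(D.values())))
E
```

```text
9.0667 [ 0.5749 -0.0441  0.2028] yaw 1.4549 w 0.0512173471363133 F [ 0.  -0.2  0.4] M [-0.02 -0.    0.03] gf 0.0
shift cm [-0.06 -0.    7.68] tilt [ 0.0021  0.     -1.    ]
scene [([247.4, 154.4], 0.72), ([283.6, 197.8], 0.96)]
top [([417.8, 244.2], 0.5), ([354.8, 236.4], 0.74)]
[ 0.55631001 -0.18258213  0.12332682]
```

View pics/f.png

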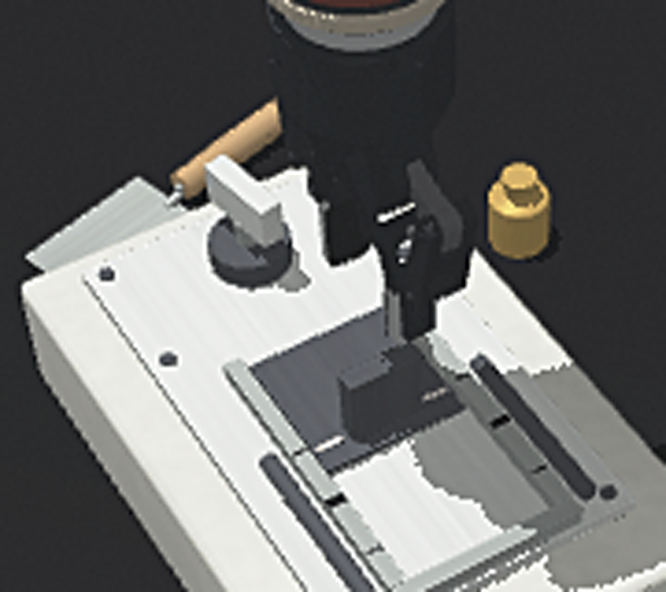

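The knob point now triangulates about 7 mm lower than before, so it is latched. The jaws straddle the tab, so I'll lower and grip.

Call:
drive_tool(
  steps=[
    {"tx": 0,"ty": 0,"tz": 1,"turn": 0},
    {"tx": 0,"ty": 0,"tz": 2.5,"turn": 0},
    {"tx": 0,"ty": 0,"tz": 4,"turn": 0},
    {"tx": 0,"ty": 0,"tz": 5.5,"turn": 0},
    {"tx": 0,"ty": 0,"tz": 6.8,"turn": 0},
    {"tx": 0,"ty": 0,"tz": 7.6,"turn": 0},
    {"tx": 0,"ty": 0,"tz": 7.6,"turn": 0},
    {"tx": 0,"ty": 0,"tz": 7.6,"turn": 0},
  ],
)

```text
clock: 10.03
tool_pos: [0.5754, -0.044, 0.1279]
tool_rot: [-0.177, -3.136, -0.0]
contact_force: [0.5, 0.3, 0.0]
grip_width: 0.051
grip_force: 0.0
```

Call:
drive_tool(
  steps=[
    {"tx": 0,"ty": 0,"tz": 0,"turn": 0},
    {"tx": 0,"ty": 0,"tz": 0,"turn": 0},
    {"tx": 0,"ty": 0,"tz": 0,"turn": 0},
    {"tx": 0,"ty": 0,"tz": 0,"turn": 0},
    {"tx": 0,"ty": 0,"tz": 0,"turn": 0},
    {"tx": 0,"ty": 0,"tz": 0,"turn": 0},
    {"tx": 0,"ty": 0,"tz": 0,"turn": 0},
    {"tx": 0,"ty": 0,"tz": 0,"turn": 0},
  ],
  hand=-1,
  force=40,
)

```text
clock: 10.7
tool_pos: [0.5762, -0.0442, 0.1294]
tool_rot: [0.178, 3.135, -0.0]
contact_force: [-0.4, 0.3, 6.5]
grip_width: 0.0113
grip_force: 42.6
```

```bash
python3 go.py .5793 -.0094 .126
python3 - <<'E'
from h import *
for c in("scene","top"):
    s=snapshot(c); save(s,c+"_closed.png"); print(c,[(x["position"],x["conf"]) for x in pinpoint(c,"shutter_tab")[:1]])
E
```

```text
10.7 [ 0.5762 -0.0442  0.1294] yaw 1.4577 w 0.01129611165132013 F [-0.4  0.3  6.5] M [-0.08  0.15 -0.32] gf 42.56717562675476
shift cm [0.08 3.49 0.34] tilt [-1.6e-03 -2.0e-04 -1.0e+00]
scene [([285.4, 196.5], 0.6)]
top []
```

Gripped with almost no lateral force, so the closed reference is TCP y = -0.0442. Now I'll slide 35 mm.

Call:
drive_tool(
  steps=[
    {"tx": 0,"ty": 0.3,"tz": -0.1,"turn": 0},
    {"tx": 0,"ty": 0.8,"tz": -0.1,"turn": 0},
    {"tx": 0,"ty": 1.3,"tz": -0.1,"turn": 0},
    {"tx": 0,"ty": 1.8,"tz": -0.1,"turn": 0},
    {"tx": 0,"ty": 2.3,"tz": -0.1,"turn": 0},
    {"tx": 0,"ty": 2.8,"tz": -0.1,"turn": 0},
    {"tx": 0,"ty": 3.2,"tz": -0.1,"turn": 0},
    {"tx": 0,"ty": 3.5,"tz": -0.1,"turn": 0},
    {"tx": 0,"ty": 3.5,"tz": -0.1,"turn": 0},
    {"tx": 0,"ty": 3.5,"tz": -0.1,"turn": 0},
  ],
)

```text
clock: 11.73
tool_pos: [0.5802, -0.0108, 0.1294]
tool_rot: [0.177, 3.135, -0.004]
contact_force: [3.3, -8.0, -1.1]
grip_width: 0.0114
grip_force: 41.5
```

```bash
python3 go.py .5802 -.0094 .128
python3 - <<'E'
from h import *
s=snapshot("scene"); f=s["frame"]
for q in(s,): print([(x["position"],x["conf"]) for x in pinpoint("scene","shutter_tab")[:1]])
cv2.imwrite("pics/g.png",cv2.resize(f[180:260,230:340],None,fx=7,fy=7,interpolation=2)[:,:,::-1])
E
```

```text
11.7333 [ 0.5802 -0.0108  0.1294] yaw 1.4577 w 0.01139926955915454 F [ 3.3 -8.  -1.1] M [-1.1  -0.45 -0.26] gf 41.50233328342438
shift cm [0.02 0.14 0.14] tilt [-0.0021 -0.0027 -1.    ]
[([294.6, 208.0], 0.97)]
```

View pics/g.png

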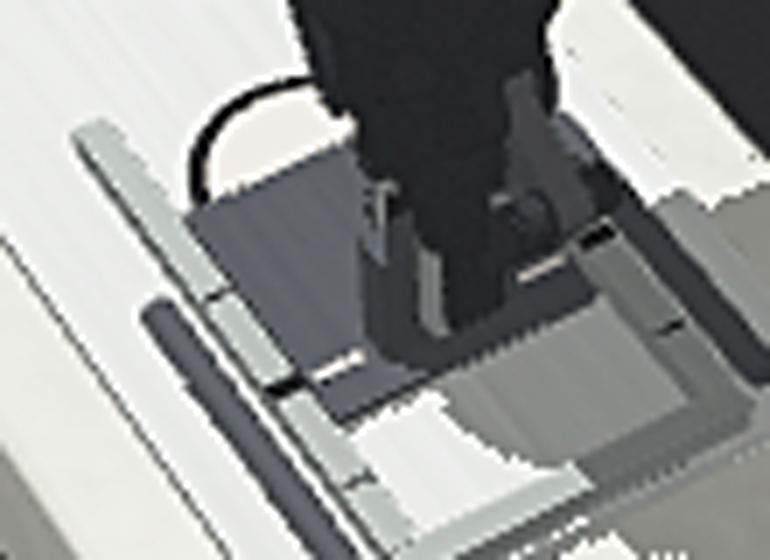

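Run:
```python
from h import *
p=np.array([.5724,-.070,-.115])
def w(x,y,z): c,s=np.cos(p[2]),np.sin(p[2]); return np.array([p[0]+c*x-s*y,p[1]+s*x+c*y,z])
s=snapshot("scene"); cr=lambda q:((q-[230,180])*7)
m=[cr(proj(w(x,.061,.098),s)) for x in(.046,-.046)]; print("marks",np.round(m,1).tolist())
g=lambda l,x:l[0][1]+(l[1][1]-l[0][1])*(x-l[0][0])/(l[1][0]-l[0][0])
for y in(.0596,.061):
    l=[cr(proj(w(x,y,.094),s)) for x in(.035,-.035)]; print(y,np.round(l,1).tolist(),"index minus mark row",[round(g(l,x)-g(m,x),1) for x in(285,597)])
```

```text
marks [[288.9, 381.2], [597.1, 229.2]]
0.0596 [[324.6, 368.7], [558.3, 253.3]] index minus mark row [np.float64(5.1), np.float64(5.0)]
0.061 [[327.4, 372.4], [561.2, 256.8]] index minus mark row [np.float64(10.2), np.float64(9.9)]
```

Call:
drive_tool(
  steps=[
    {"tx": 0,"ty": 0.07,"tz": 0,"turn": 0},
    {"tx": 0,"ty": 0.14,"tz": 0,"turn": 0},
    {"tx": 0,"ty": 0.14,"tz": 0,"turn": 0},
    {"tx": 0,"ty": 0.14,"tz": 0,"turn": 0},
  ],
)

```text
clock: 12.22
tool_pos: [0.5803, -0.0097, 0.1294]
tool_rot: [0.178, 3.135, -0.005]
contact_force: [2.4, -9.2, -1.9]
grip_width: 0.0116
grip_force: 41.5
```

```bash
python3 go.py .5802 -.0094 .128
python3 - <<'E'
from h import *
s=snapshot("scene"); f=s["frame"]; save(s,"h0.png")
cv2.imwrite("pics/h.png",cv2.resize(f[180:260,230:340],None,fx=7,fy=7,interpolation=2)[:,:,::-1])
E
```

```text
12.2167 [ 0.5803 -0.0097  0.1294] yaw 1.4574 w 0.011593693462435311 F [ 2.4 -9.2 -1.9] M [-1.19 -0.45 -0.29] gf 41.53602719306946
shift cm [0.02 0.03 0.14] tilt [-0.002 -0.003 -1.   ]
```

View pics/h.png

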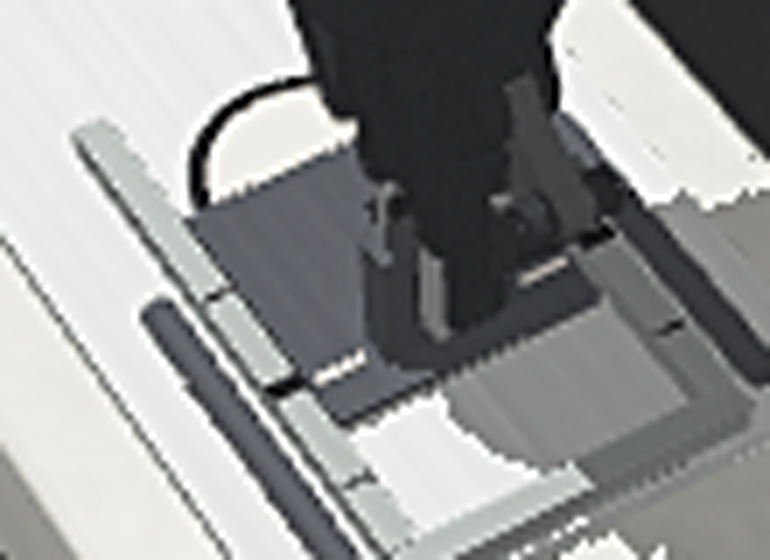

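The index line is about 8 crop px below the marks, against 10 expected at exact half travel, so it is about 0.3 mm short. The kinematics say the same (34.7 mm). I'll nudge it.

Call:
drive_tool(
  steps=[
    {"tx": 0,"ty": 0.04,"tz": 0,"turn": 0},
    {"tx": 0,"ty": 0.04,"tz": 0,"turn": 0},
    {"tx": 0,"ty": 0.04,"tz": 0,"turn": 0},
    {"tx": 0,"ty": 0.04,"tz": 0,"turn": 0},
    {"tx": 0,"ty": 0.04,"tz": 0,"turn": 0},
    {"tx": 0,"ty": 0.04,"tz": 0,"turn": 0},
  ],
)

```text
clock: 12.77
tool_pos: [0.5804, -0.0094, 0.1294]
tool_rot: [0.178, 3.135, -0.005]
contact_force: [2.2, -8.2, -0.1]
grip_width: 0.0115
grip_force: 41.5
```

```bash
python3 go.py .5802 -.0094 .128
python3 - <<'E'
from h import *
D={}
for c in("scene","top"):
    s=snapshot(c); r=pinpoint(c,"screw_grip"); t=pinpoint(c,"shutter_tab"); print(c,[(x["position"],x["conf"]) for x in (r[:1]+t[:1])])
    if r: D[c]=(r[0]["position"],s)
    if c=="scene": A=s["frame"].astype(int)
B=cv2.imread("pics/h0.png")[:,:,::-1].astype(int)
print("moved px vs last",(abs(A-B).sum(2)>60)[180:260,230:340].sum())
if len(D)==2: print(tri(list(D.values())))
E
python3 go.py .5802 -.0094 .128
```

```text
12.7667 [ 0.5804 -0.0094  0.1294] yaw 1.4574 w 0.011468648467838011 F [ 2.2 -8.2 -0.1] M [-1.16 -0.42 -0.29] gf 41.52957558631897
shift cm [ 0.02 -0.    0.14] tilt [-0.002 -0.003 -1.   ]
scene [([245.8, 152.8], 0.61), ([295.0, 209.3], 0.93)]
top [([418.1, 242.8], 0.66)]
moved px vs last 97
[ 0.55926086 -0.18234396  0.12948343]
13.0667 [ 0.5804 -0.0094  0.1294] yaw 1.4573 w 0.011260635113857735 F [ 2.7 -9.2 -0.2] M [-1.2  -0.44 -0.2 ] gf 41.52855634689331
shift cm [ 0.02 -0.    0.14] tilt [-0.0021 -0.003  -1.    ]
```

Travel is 35.0 mm and steady. As a last check that the knob stayed down, I'll overlay the bar outline for down (green) and up (red).

Run:
```python
from h import *
s=snapshot("scene"); im=cv2.resize(s["frame"][110:180,200:290],None,fx=8,fy=8,interpolation=2)[:,:,::-1].copy()
th=-.115-1.4; c,n=np.cos(th),np.sin(th)
for z,col in((.143,(0,200,0)),(.150,(0,0,255))):
    q=[(proj(np.array([.5590+c*x-n*y,-.1805+n*x+c*y,z]),s)-[200,110]+.5)*8 for x,y in((.024,.007),(.024,-.007),(-.024,-.007),(-.024,.007))]
    cv2.polylines(im,[np.int32(q)],True,col,1)
cv2.imwrite("pics/i.png",im)
```

```text
(no output)
```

View pics/i.png

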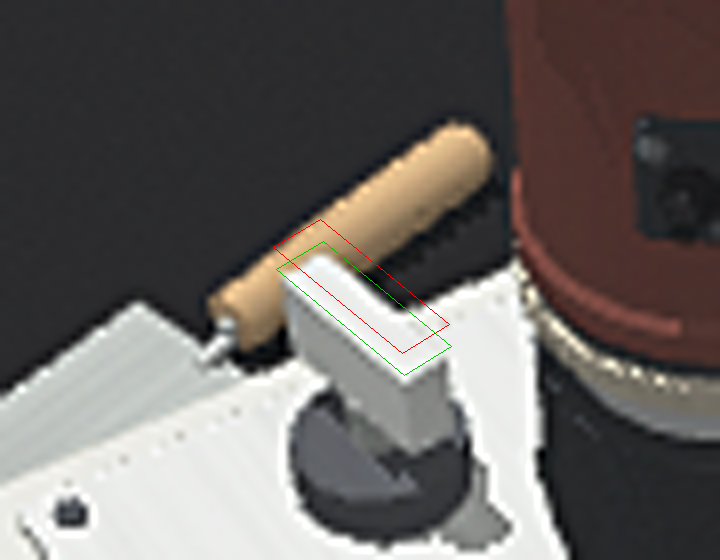

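The bar's top, from about (285,275) to (440,375), matches the green outline (down) and is turned to the stop direction. The knob is latched, so I'll hand in.

```bash
python3 -c "
from plant import *
print(close_job())"
```

```text
the job is handed in; nothing more can be done
None
```

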